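# Close a dispatch tote: hang its card holder on the lip, then lid it

### The arm

A 6-joint arm with a two-finger parallel gripper is mounted at the origin on the work surface; the furniture and walls round the work are solid. World frame = base frame: x ahead of the robot, y to its left, z up, the work surface at z = 0. Lengths are in mm, angles in rad, forces in N, time in s.
With the tool pointing down it reaches from about 400 to 925 mm from the base axis. Payload 12.5 kg.
Tool frame: the origin (TCP) lies midway between the tips of the shut fingers; the grasp point (between the pads) lies 19 mm behind it; z points along the fingers, y is the line along which they close (so a half turn about z gives the same grasp; the last joint's range is limited). The gripper opens to 95 mm and grips with 3 to 60 N. Pads are 20 mm wide; open, the fingers measure 119 mm over their backs; the gripper's body (75 mm by 180 mm) begins 59 mm behind the grasp point.
Start: joints at [1.005, 0.491, 1.559, -0, 1.092, -0.106], TCP at [277.343, 560.114, 214.661] pointing down, gripper open.
Joint ranges: [-3.1, 3.1], [-0.84, 2.19], [0.05, 2.79], [-1.13, 4.28], [0.06, 2.93], [-2.69, 2.69]. Speed limits (rad/s): [2.22, 2.22, 2.79, 3.14, 3.14, 3.14].

### API

Orientations are given as [roll, pitch, yaw] about the fixed x, y, z axes, in that order (R = Rz(yaw) Ry(pitch) Rx(roll)).
In Python, from cell import * gives the robot as it stands.
- The arm moves only by the tool servo_tool, never from a script. Its argument "moves" is one flat list of numbers, 5 for each row, row after row: the shift along the world's x, y, z as a fraction of full scale, then the turn about the world's z as a fraction of full scale, then the opening, from 0 (shut) to 1 (fully open). A call has 1 to 12 rows; each row is the pose to reach, as a shift and turn from the pose commanded when the call began, turning the shorter way round; what a row does not reach only later rows make up. Full scale, the value 1, is 400 mm for a shift and 180 degrees for a turn. A row lasts 1/12 s, in which the tool goes at most 41.7 mm and 7.16 degrees, less where a joint would pass 70% of its speed; a pose out of reach is approached as far as the arm can. A call with a number of a shift or a turn outside -1 to 1 is refused whole. A call with a gripper value outside its range is refused whole. The fingers move at their own pace and stop on an object; the grip force is fixed at half the most. Time passes only in rows, so rows that repeat a pose let the fingers close. It gives the time, the measured TCP pose, the force, the opening and the grip force at its end, in the units of the state.
- state(): the state, without advancing time (a new reading comes with each control period).
- read_camera(name): name is "side" or "top" or "wrist"; returns (picture, depth): 384x512x3 uint8, blue, green, red; 384x512 float32, mm along the optical axis (not along the pixel's ray), 0 where there is no reading.
- get_calibration(name): a dict with "K" (3x3 intrinsics, pixels), "R" (3x3) and "t" (3): a world point X has camera coordinates R X + t. Camera axes: x right, y down, z forward; pixel columns grow to the right and rows downward; lengths in mm; the calibration is good to about 2 mm. The wrist camera is an equidistant fisheye: a pixel r from the principal point sees the ray r / f radians off the axis. A picture is of the moment at which its call begins: read the wrist's pose just before it. get_calibration takes no time and is no camera call; for the wrist camera it gives the pose at the moment of the call.
- job_done(): hands the job in; it is judged then, once.
The state is a dict: "t": time; "joints": joint angles; "qvel": joint speeds; "tau": joint torques, N m; "eef_pos": TCP position; "tcp_rot": TCP orientation; "ft_force": force on the tool from outside, world axes, zero at the start; "moment": the same for the moment, N m; "opening": opening from 0.0 (shut) to 1.0 (fully open); "grip_force": force on a finger pad.
Only numpy, scipy, OpenCV 4.12 (cv2) and the standard library are available. Lean on these libraries where they do the work, as an engineer would, in place of code of your own. Each camera call takes 0.05 s, during which the arm holds its last target. There are 200 camera calls.

### The job

Get the tote ready for dispatch: take the card holder out of its slanted rack and hang it by its two hooks on the tote's front lip, plate outside, both hooks fully down in the two recesses of the sliding hanger strip, wherever the strip stands. Then set the loose lid gently on the tote so that it sits seated and level, without shoving the tote about or disturbing the two small parcels that lie before and behind it.

Things in the scene. Friction and masses are not known exactly. Their poses are not given: they have to be found in the camera images.
- tote: loose open grey plastic tote, 150 (x) x 190 (y) x 115 mm high, 1.3 kg plus two small parcels inside (their tops under z = 70). Origin: centre of its underside, z up; its own -x is its front. Walls 4 mm, with an outward lip round the top: 10 mm thick over all, 14 mm high, opening inside 130 x 170 mm. It slides if pushed with more than about 10 N.
- tote_seat (a point): point at tote x = -70, y = 0, z = 110 mm, in the middle of the front lip; axes as the tote's. An aluminium hanger strip, 120 long, 10 thick (x), slides in this lip, its middle up to 20 mm either way in y: NOT REPORTED, see or feel it; stiff, about 6 N. Its top is 5 mm above here, with two recesses down to here, right through, 24 wide, 38 mm either side of its middle.
- holder: loose aluminium card holder, 0.14 kg. Origin midway between the undersides of its two hooks; x from plate to hook legs, y along its width, z up the plate. Plate 116 wide, 5 thick (x -11.5 to -6.5), z -86 to +4 mm. Hooks at y = -38 and 38, 20 wide: bridge z 0 to 4, leg x 6.5 to 10.5 down to z = -18; throat 13 mm. Hung, its origin is at tote_seat but for y, axes alike.
- holder_grip (a point): centre of the holder's black grip tab, at holder x = -11.5, y = 0, z = 29 mm; axes as the holder's. The tab is 40 mm wide (y), 10 mm thick (x), from z = 0 to 44: pinch it through its thickness, fingers along the plate. While the holder hangs, the lip's top is 24 mm below this point.
- rack: fixed dark steel rack for the holder: foot plate 130 x 150 mm and a trough leaning 30 degrees toward the rack's own +x, 8 mm wide for the 5 mm plate, 132 mm long inside (y), front sheet 37 and back sheet 60 mm deep, ends closed. Origin under the foot's centre, z up. The holder starts in it, leaning 30 degrees, and draws out along its own z axis, 70 mm.
- lid: loose grey plastic lid, 143 (x) x 183 (y) x 5 mm, 0.2 kg. Origin: centre of its plate's underside, z up. 8 mm ribs along its two short (x) edges fit the tote's opening with 4 mm play all round and clear the hooks. Fits either way round, long side along the tote's. Seated, its origin is over the tote's centre, 115 mm above the tote's origin. It starts lying on the table on its ribs.
- lid_grip (a point): on the lid's strap handle, 28 mm above the lid's origin; axes as the lid's. The bar is 76 mm long (x), 18 mm wide (y), 24 to 36 mm above the lid's origin; pinch it across the 18 mm.
- parcel_low: bystander on the robot's side of the tote: flat brown parcel, 75 x 112 x 47 mm; origin at the centre of its underside
- parcel_box: bystander beyond the tote: small brown parcel, 70 x 102 x 57 mm; origin at the centre of its underside

How it is judged (in metres and radians):
On the way, in this order (a step that is already met when the one before it is completed fails the run):
1. the card holder hangs let go on the tote's front lip, both hooks down in the hanger's recesses, while the lid is still off (x of holder in the frame of tote_seat between -0.005 and 0.005 m and y of holder in the frame of tote_seat between -0.027 and 0.027 m and z of holder in the frame of tote_seat between -0.003 and 0.003 m and angle between the z axis of holder and the z axis of tote, either way round below 0.08 rad and angle between the x axis of holder and the x axis of tote, either way round below 0.12 rad and contact force between the fingers and holder below 0.1 N and distance between lid and tote above 0.15 m), for 0.2 s.
2. the lid sits seated and level on the tote (x of lid in the frame of tote between -0.007 and 0.007 m and y of lid in the frame of tote between -0.007 and 0.007 m and z of lid in the frame of tote between 0.112 and 0.118 m and angle between lid's own z axis and vertical below 0.03 rad and angle between the x axis of lid and the x axis of tote, either way round below 0.1 rad), for 0.2 s.
At the end, for the whole second after the job is handed in: Holder hung, both hooks in the recesses: origin within 5 (x), 27 (y), 3 mm (z) of tote_seat, upright to 0.08, turned under 0.12 rad; lid within 7 mm of the tote's centre (x, y), its origin 112 to 118 mm above the tote's, level to 0.03, turned under 0.1 rad; tote upright, all at rest (all of step 2 and x of holder in the frame of tote_seat between -0.005 and 0.005 m and y of holder in the frame of tote_seat between -0.027 and 0.027 m and z of holder in the frame of tote_seat between -0.003 and 0.003 m and angle between the z axis of holder and the z axis of tote, either way round below 0.08 rad and angle between the x axis of holder and the x axis of tote, either way round below 0.12 rad and linear speed of each of holder, lid, tote below 0.02 m/s and angle between tote's own z axis and vertical below 0.03 rad); the robot touches nothing.
It fails at once if the tote is shoved more than 30 mm (distance of tote from where it was at the start of the episode above 0.03 m).
It fails at once if the lid is dropped or slammed on the tote (over 60 N) (contact force between lid and tote above 60 N).
It fails at once if one of the small parcels beside the tote is disturbed (moved over 20 mm) (distance of any of parcel_low, parcel_box from where it was at the start of the episode above 0.02 m).
It also fails if it takes over 72 s, if anything falls off the work surface, if the arm or the gripper's body presses on something with over 40 N, if the wrist force passes 120 N, or if a joint passes its speed limit or range.

## Working session

There is one attempt and no reset: what is moved stays moved. The work goes in short steps, Python scripts to look and compute and a tool call to move; the robot and the scene stay as the last step left them, time stands still between calls to the robot, and variables do not carry over. Pictures are saved under pics/ and viewed, at most 10 in all, crops included, and the job is handed in when it is done.

Besides the shell and the picture viewer there is one more tool, called after "Call:" in YAML: its name, and indented under it one key for each argument. servo_tool: Moves the arm, as the interface text tells. Its arguments: {"type":"object","properties":{"moves":{"type":"array"}},"required":["moves"]}

```bash
ls; mkdir -p pics
python3 - <<'E'
from cell import *
import cv2,numpy as np
print(state())
for n in("top","side"):
    p,d=read_camera(n);c=get_calibration(n)
    np.savez(f"{n}0.npz",p=p,d=d,**c);cv2.imwrite(f"pics/{n}0.png",p)
    print(n,c)
E
```

```text
pics
{'t': 0.0, 'joints': array([ 1.00542035e+00,  4.91587312e-01,  1.55947568e+00,  4.55552565e-05,
        1.09171325e+00, -1.05588029e-01]), 'qvel': array([ 1.08889887e-03,  1.60064759e-03, -9.29901680e-05,  3.51134683e-04,
        3.49768517e-04, -3.23621406e-04]), 'tau': array([-9.77746276e-04, -6.12634706e+01, -2.58184916e+01,  6.91784034e-02,
        4.81453200e-02, -1.17240029e-04]), 'eef_pos': array([277.17228048, 559.88999605, 214.03548119]), 'tcp_rot': array([-3.14041991e+00, -1.64917446e-04,  2.68178359e+00]), 'ft_force': array([-0.22805006, -0.44686933,  0.10646247]), 'moment': array([-0.03085737,  0.02869106,  0.05854212]), 'grip_force': 0.0, 'opening': 0.9989233223183696}
top {'K': array([[474.70687305,   0.        , 250.45095744],
       [  0.        , 474.70687305, 196.25826635],
       [  0.        ,   0.        ,   1.        ]]), 'R': array([[ 0.00392695, -0.99988937,  0.01434665],
       [-0.99186641, -0.00571988, -0.12715465],
       [ 0.12722264, -0.01373063, -0.99177914]]), 't': array([  47.69278343,  604.23048209, 1045.13500648])}
side {'K': array([[398.76080254,   0.        , 254.6241884 ],
       [  0.        , 398.76080254, 187.99345345],
       [  0.        ,   0.        ,   1.        ]]), 'R': array([[-0.73965254,  0.67289836, -0.01104186],
       [ 0.56668767,  0.61388751, -0.54955182],
       [-0.36301406, -0.41273468, -0.83538666]]), 't': array([ 377.27425651, -329.47637434, 1165.4139879 ])}
```

View pics/top0.png

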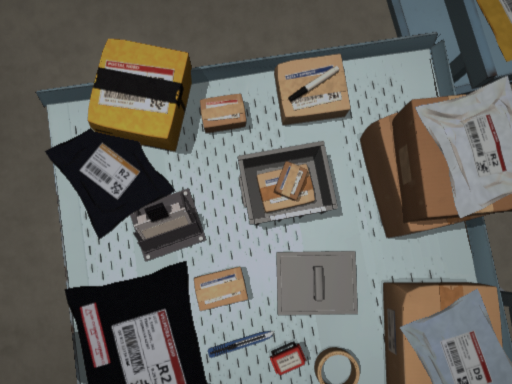

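View pics/side0.png

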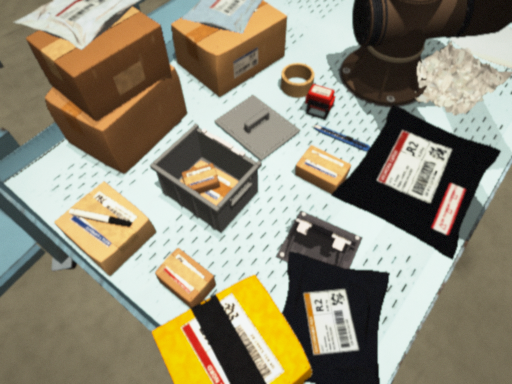

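The top view shows the tote at about (288,183), the rack at (167,225), the lid at (317,283), parcel_low at (220,288) and parcel_box at (222,112). Next I'll enlarge the tote and rack.

```bash
cat > h.py <<'E'
import numpy as np,cv2
def cloud(f):
    z=np.load(f);d=z['d'];K=z['K']
    v,u=np.mgrid[:d.shape[0],:d.shape[1]]
    c=np.stack([(u-K[0,2])/K[0,0]*d,(v-K[1,2])/K[1,1]*d,d],-1)
    w=(c-z['t'])@z['R']
    w[d==0]=np.nan
    return z['p'],w
E
python3 - <<'E'
from h import *
t,wt=cloud('top0.npz');s,ws=cloud('side0.npz')
r=lambda a,y,x,h,w:cv2.resize(a[y:y+h,x:x+w],(400,300),interpolation=cv2.INTER_CUBIC)
m=np.vstack([np.hstack([r(t,137,230,90,120),r(t,180,110,90,120)]),np.hstack([r(s,120,145,90,120),r(s,200,260,90,120)])])
cv2.imwrite('pics/m0.png',m)
for n,uv in dict(table=(330,235),lowp=(220,288),box=(222,112),lid=(290,260),lidbar=(319,283),lipF=(290,214),lipB=(285,152),lipL=(243,185),lipR=(332,178),rack=(167,225),tab=(157,212)).items():
    print(n,wt[uv[1],uv[0]].round(1))
from scipy import ndimage as N
Z=wt[...,2]
for n,lo,hi,win in [('lid',8,20,(240,320,270,365)),('low',40,55,(260,315,190,255)),('box',50,65,(88,135,195,250)),('tote',108,125,(135,230,232,345))]:
    y0,y1,x0,x1=win;W=wt[y0:y1,x0:x1].reshape(-1,3);W=W[(W[:,2]>lo)&(W[:,2]<hi)]
    print(n,len(W),cv2.minAreaRect(W[:,:2].astype(np.float32)),np.median(W[:,2]))
E
```

```text
table [ 518.5 -137.3   -2.7]
lowp [398.1 117.3  43.6]
box [795.  116.7  60. ]
lid [460.  -41.   15.5]
lidbar [ 409.7 -102.5   43.3]
lipF [556.7 -31.8 116.5]
lipB [691.1 -22.4 111.8]
lipL [618.4  67.6 113.3]
lipR [ 654.5 -144.7   -4.1]
rack [535.6 234.5  65.7]
tab [559.1 247.3 120.2]
lid 4720 ((408.73468017578125, -101.87149810791016), (143.32643127441406, 183.37469482421875), 0.9901725053787231) 13.94705661867241
low 1689 ((397.01385498046875, 117.41081237792969), (74.95989227294922, 111.08418273925781), 13.545702934265137) 45.87499348757428
box 1258 ((801.2537231445312, 116.13566589355469), (70.37591552734375, 100.53106689453125), 9.516894340515137) 55.71305588676671
tote 1344 ((626.1273803710938, -26.067909240722656), (150.3740234375, 190.2381134033203), 10.610371589660645) 114.22739573001869
```

View pics/m0.png

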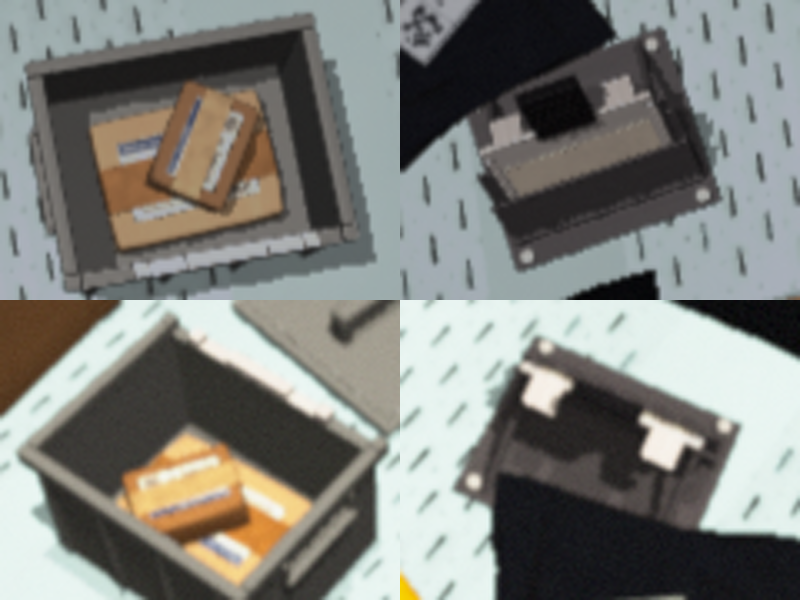

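The crops show the aluminium strip in the tote's near (robot-side) lip, crop x≈135–320, y≈240–275. The holder leans away from the robot with its tab at about (157,212) in the full image, and both hooks point to the far side. I'll fit the holder and the strip next.

Run:
```python
from h import *
t,wt=cloud('top0.npz');s,ws=cloud('side0.npz')
a=np.radians(10.61);R=np.array([[np.cos(a),-np.sin(a)],[np.sin(a),np.cos(a)]]);c0=np.array([626.13,-26.07])
for n,p,w in(('top',t,wt),('side',s,ws)):
    # project front-lip line at z=115 into camera, brightness profile along y
    z=np.load(n+'0.npz')
    ys=np.arange(-92,93,2.)
    rows=[]
    for x in(-74,-70,-66):
        P=np.c_[np.c_[np.full_like(ys,x),ys]@R.T+c0,np.full_like(ys,115)]
        q=(P@z['R'].T+z['t'])@z['K'].T;q=(q[:,:2]/q[:,2:]).astype(np.float32)
        rows.append(cv2.remap(p.astype(np.float32).mean(2),q[:,:1],q[:,1:],1).ravel())
    print(n);[print(' '.join(f'{int(y)}:{int(v)}' for y,v in zip(ys,r))) for r in rows[:3]]
# holder
W=wt[180:262,120:205];g=t[180:262,120:205].astype(int);
m=(W[...,2]>50)&(W[...,2]<140)
hs=g.mean(2)
b=m&(hs>95)
Q=W[b];print(len(Q))
best=0;rng=np.random.default_rng(0)
for _ in range(500):
    i=Q[rng.choice(len(Q),3,0)];nn=np.cross(i[1]-i[0],i[2]-i[0]);L=np.linalg.norm(nn)
    if L<1:continue
    nn/=L;k=abs((Q-i[0])@nn)<2
    if k.sum()>best:best=k.sum();K_=k
P=Q[K_];c=P.mean(0);nn=np.linalg.svd(P-c)[2][2];nn*=np.sign(nn[2])
print('plane',best,c,nn,'tilt',np.degrees(np.arcsin(nn[2])),'yaw',np.degrees(np.arctan2(-nn[1],-nn[0])))
up=np.array([0,0,1])-nn*nn[2];up/=np.linalg.norm(up);yy=np.cross(up,-nn)
# coordinates of all points of window in (x=-n, y, up)
L=np.stack([(W-c)@-nn,(W-c)@yy,(W-c)@up],-1)
print('plate pts y,z range',np.percentile((P-c)@yy,[0,1,50,99,100]),np.percentile((P-c)@up,[0,1,50,99,100]))
np.savez('hold.npz',c=c,nn=nn,up=up,yy=yy)
dk=(hs<60)&(W[...,2]>85)
T=L[dk];print('tab n',len(T),np.percentile(T,[2,25,50,75,98],axis=0).round(1))
top=(W[...,2]>90)&(hs>90);T=L[top];print('hooks',np.percentile(T,[2,25,50,75,98],axis=0).round(1))
```

```text
top
-92:106 -90:102 -88:96 -86:84 -84:82 -82:96 -80:105 -78:103 -76:99 -74:98 -72:97 -70:100 -68:137 -66:140 -64:128 -62:115 -60:103 -58:120 -56:147 -54:144 -52:136 -50:132 -48:142 -46:155 -44:155 -42:147 -40:134 -38:127 -36:114 -34:133 -32:150 -30:143 -28:132 -26:122 -24:123 -22:137 -20:149 -18:141 -16:125 -14:120 -12:125 -10:141 -8:151 -6:142 -4:132 -2:124 0:126 2:138 4:150 6:142 8:131 10:127 12:137 14:147 16:131 18:133 20:135 22:139 24:150 26:155 28:150 30:138 32:128 34:135 36:156 38:154 40:129 42:131 44:126 46:122 48:126 50:108 52:96 54:96 56:97 58:105 60:113 62:112 64:107 66:100 68:102 70:111 72:110 74:108 76:98 78:89 80:93 82:101 84:90 86:84 88:104 90:109 92:112
-92:108 -90:109 -88:112 -86:108 -84:80 -82:98 -80:108 -78:110 -76:110 -74:110 -72:111 -70:124 -68:154 -66:170 -64:172 -62:171 -60:151 -58:163 -56:172 -54:173 -52:174 -50:174 -48:174 -46:174 -44:174 -42:174 -40:174 -38:167 -36:133 -34:165 -32:174 -30:174 -28:174 -26:174 -24:174 -22:174 -20:174 -18:174 -16:174 -14:174 -12:175 -10:175 -8:175 -6:175 -4:175 -2:175 0:175 2:174 4:175 6:175 8:174 10:175 12:175 14:173 16:164 18:
[... 2815 characters left out ...]
42:230 44:233 46:229 48:220 50:193 52:159 54:160 56:173 58:179 60:182 62:183 64:183 66:179 68:162 70:164 72:173 74:180 76:184 78:186 80:185 82:184 84:172 86:160 88:153 90:148 92:136
928
plane 620 [537.78076025 242.97105122  72.2718463 ] [-0.80398863 -0.29369385  0.51705531] tilt 31.1349342778927 yaw 20.06704752716094
plate pts y,z range [-57.18066634 -55.89951714   1.142808    54.20614067  56.91956007] [-26.4739723  -25.41383258  -0.77106392  28.14068625  29.61077781]
tab n 311 [[ -7.4 -20.6  24.6]
 [ -5.9 -12.1  37.5]
 [ -5.2  -2.1  50.6]
 [ -3.8   8.3  63.6]
 [  2.2  17.9  68.1]]
hooks [[ -2.  -54.8  20.7]
 [ -0.2 -39.5  24. ]
 [  1.1 -23.4  26. ]
 [  4.8  39.1  27.4]
 [ 11.3  54.1  29.5]]
```

Run:
```python
from h import *
t,wt=cloud('top0.npz')
f=wt.reshape(-1,3);f=f[~np.isnan(f[:,0])]
for x in range(250,900,50):
    print(x,[int(np.nanmax(np.r_[f[(abs(f[:,0]-x)<25)&(abs(f[:,1]-y)<25)][:,2],-9])) for y in range(400,-250,-50)])
```

```text
250 [69, 67, 68, 68, 69, 67, 19, 12, 84, 83, 52, 52, 52]
300 [68, 67, 68, 69, 69, 66, 10, 13, 11, 78, 5, 5, 7]
350 [70, 67, 68, 68, 70, 61, 49, 48, 19, 19, 45, 20, 19]
400 [65, 63, 66, 66, 68, 52, 52, 51, 20, 21, 49, 20, 18]
450 [7, 8, 61, 63, 66, 48, 50, 47, 19, 20, 47, 20, 20]
500 [57, 56, 83, 71, 51, 22, 6, 5, 16, 18, 17, 18, 15]
550 [56, 58, 97, 134, 96, 52, 5, 118, 117, 118, 119, 118, 6]
600 [57, 58, 58, 129, 91, 6, 5, 119, 68, 71, 118, 117, 6]
650 [58, 59, 57, 55, 5, 6, 116, 118, 69, 71, 118, 7, 122]
700 [58, 60, 125, 127, 4, 5, 118, 120, 118, 119, 118, 7, 344]
750 [127, 129, 130, 131, 130, 58, 59, 52, 4, 5, 8, 6, 167]
800 [130, 132, 132, 132, 133, 62, 62, 59, 70, 85, 73, 71, 65]
850 [131, 132, 133, 132, 132, 58, 59, 57, 72, 87, 87, 83, 5]
```

Call:
servo_tool:
  moves: [0.718,-0.77,-0.04,-0.2426,0.6,0.718,-0.77,-0.04,-0.2426,0.6,0.718,-0.77,-0.04,-0.2426,0.6,0.718,-0.77,-0.04,-0.2426,0.6,0.718,-0.77,-0.04,-0.2426,0.6,0.718,-0.77,-0.04,-0.2426,0.6,0.718,-0.77,-0.04,-0.2426,0.6,0.718,-0.77,-0.04,-0.2426,0.6,0.718,-0.77,-0.04,-0.2426,0.6,0.718,-0.77,-0.04,-0.2426,0.6,0.718,-0.77,-0.04,-0.2426,0.6,0.718,-0.77,-0.04,-0.2426,0.6]

```text
t: 1.1
eef_pos: [565.8, 250.0, 197.9]
tcp_rot: [-3.141, 0.0, 1.916]
ft_force: [0.2, 1.3, -0.4]
opening: 0.596
grip_force: 0.0
```

Call:
servo_tool:
  moves: [0,0,-0.08,0,0.6,0,0,-0.14,0,0.6,0,0,-0.18,0,0.6,0,0,-0.21,0,0.6,0,0,-0.23,0,0.6,0,0,-0.24,0,0.6,0,0,-0.24,0,0.6,0,0,-0.24,0,0.6]

```text
t: 1.77
eef_pos: [564.7, 252.5, 103.3]
tcp_rot: [3.141, 0.0, 1.92]
ft_force: [0.5, -0.0, 0.1]
opening: 0.601
grip_force: 0.0
```

Run:
```python
from cell import *
import cv2,numpy as np
s=state();print(s['eef_pos'],s['ft_force'])
p,d=read_camera("side");q,_=read_camera("top")
r=lambda a,y,x,h,w:cv2.resize(a[y:y+h,x:x+w],(400,300),interpolation=cv2.INTER_CUBIC)
cv2.imwrite('pics/g1.png',np.hstack([r(p,170,240,105,140),r(q,170,100,105,140)]))
```

```text
[564.71667719 252.47613406 103.33328616] [ 0.50413919 -0.02513803  0.1141639 ]
```

View pics/g1.png

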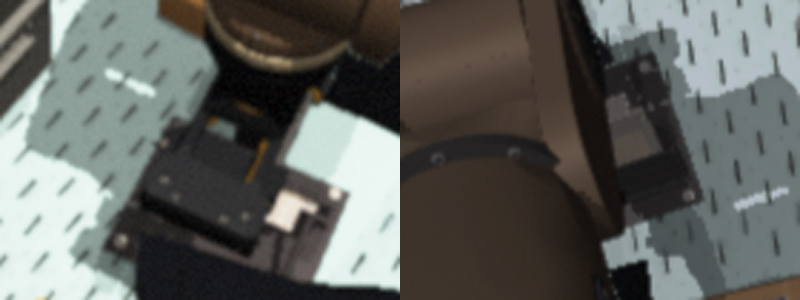

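The fingers straddle the tab (left half, around (230,150)) with nothing touched yet. Closing.

Call:
servo_tool:
  moves: [0,0,0,0,0.4,0,0,0,0,0.2,0,0,0,0,0,0,0,0,0,0,0,0,0,0,0,0,0,0,0,0]

```text
t: 2.37
eef_pos: [564.2, 252.0, 102.8]
tcp_rot: [-3.141, -0.0, 1.92]
ft_force: [-2.5, -1.3, 9.1]
opening: 0.261
grip_force: 27.7
```

Call:
servo_tool:
  moves: [0.01,0.0037,0.019,0,0,0.02,0.0075,0.038,0,0,0.03,0.011,0.057,0,0,0.041,0.015,0.076,0,0,0.041,0.015,0.076,0,0]

```text
t: 2.78
eef_pos: [579.6, 257.8, 133.5]
tcp_rot: [-3.137, -0.0, 1.92]
ft_force: [-4.9, -1.4, 7.5]
opening: 0.243
grip_force: 30.8
```

Call:
servo_tool:
  moves: [0.01,0.0037,0.019,0,0,0.02,0.0075,0.038,0,0,0.03,0.011,0.057,0,0,0.03,0.011,0.057,0,0]

```text
t: 3.12
eef_pos: [593.1, 262.6, 156.7]
tcp_rot: [-3.141, 0.0, 1.92]
ft_force: [0.1, 0.1, 0.8]
opening: 0.179
grip_force: 0.0
```

Call:
servo_tool:
  moves: [0,0,0,0,0,0,0,0,0,0,0,0,0,0,0]

```text
t: 3.37
eef_pos: [592.9, 262.5, 155.6]
tcp_rot: [3.142, 0.0, 1.92]
ft_force: [0.8, 1.0, -0.6]
opening: 0.008
grip_force: 0.0
```

Run:
```python
from cell import *
import cv2,numpy as np
p,d=read_camera("side");q,d2=read_camera("wrist");print(get_calibration("wrist"))
print(state()['opening'],state()['ft_force'],state()['grip_force'])
r=lambda a,y,x,h,w:cv2.resize(a[y:y+h,x:x+w],(400,300),interpolation=cv2.INTER_CUBIC)
cv2.imwrite('pics/g2.png',np.hstack([r(p,140,230,120,160),cv2.resize(q,(400,300))]))
```

```text
{'K': array([[297.31863964,   0.        , 256.02467941],
       [  0.        , 297.31863964, 189.90357647],
       [  0.        ,   0.        ,   1.        ]]), 'R': array([[ 9.39577847e-01,  3.42335192e-01,  2.92471144e-04],
       [ 3.31439023e-01, -9.09885244e-01,  2.49513559e-01],
       [ 8.56833873e-02, -2.34340476e-01, -9.68371261e-01]]), 't': array([-645.8256596 ,   28.05119176,  344.62077114])}
0.007394477043175914 [ 0.27094892 -0.2940596   0.3576006 ] 0.0
```

View pics/g2.png

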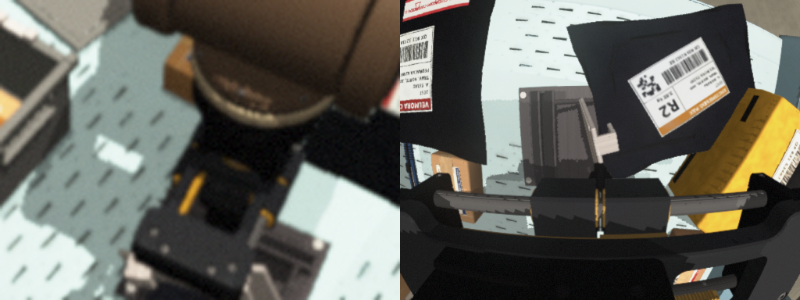

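The holder slipped out of the grip: the right half shows it still at the rack at about (590,130), with the fingers shut and empty. I'll back off and look again.

Call:
servo_tool:
  moves: [0,0,0.1,0,0.3,-0.1,-0.1,0.2,0,0.6,-0.4,-0.4,0.2,0,0.6,-0.4,-0.4,0.2,0,0.6,-0.4,-0.4,0.2,0,0.6,-0.4,-0.4,0.2,0,0.6,-0.4,-0.4,0.2,0,0.6,-0.4,-0.4,0.2,0,0.6,-0.4,-0.4,0.2,0,0.6]

```text
t: 4.22
eef_pos: [432.8, 101.9, 236.5]
tcp_rot: [3.14, 0.0, 1.918]
ft_force: [0.3, 0.4, 0.9]
opening: 0.57
grip_force: 0.0
```

Run:
```python
from cell import *
import cv2,numpy as np
for n in("top","side"):
    p,d=read_camera(n);c=get_calibration(n)
    np.savez(f"{n}1.npz",p=p,d=d,**c)
    if n=='top':a=p
r=lambda a,y,x,h,w:cv2.resize(a[y:y+h,x:x+w],(400,300),interpolation=cv2.INTER_CUBIC)
cv2.imwrite('pics/g3.png',np.hstack([r(p,200,260,90,120),r(a,180,110,90,120)]))
```

```text
(no output)
```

View pics/g3.png

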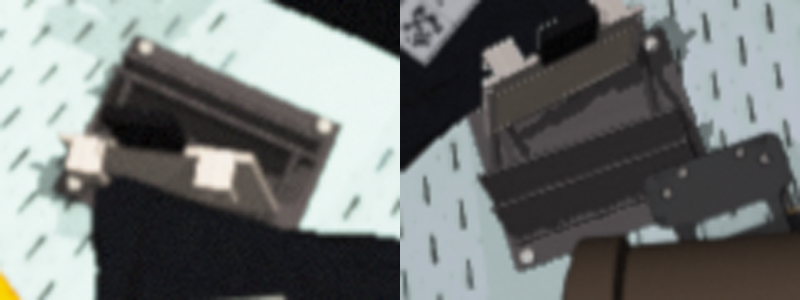

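The holder is out of the trough. It stands on its lower edge on the rack's far side with the tab up (right half, about (565,35)), leaning and turned a little. I'll fit its pose.

```bash
cat > fit.py <<'E'
from h import *
import sys
def fit(f,win,thr):
    p,w=cloud(f);y0,y1,x0,x1=win
    W=w[y0:y1,x0:x1];hs=p[y0:y1,x0:x1].astype(int).mean(2)
    m=(W[...,2]>25)&(W[...,2]<150);Q=W[m&(hs>thr)];rng=np.random.default_rng(0);best=0
    for _ in range(800):
        i=Q[rng.choice(len(Q),3,0)];n=np.cross(i[1]-i[0],i[2]-i[0]);L=np.linalg.norm(n)
        if L<50:continue
        n/=L
        if abs(n[2])>.75: continue
        k=abs((Q-i[0])@n)<2
        if k.sum()>best:best=k.sum();K=k
    P=Q[K];c=P.mean(0);n=np.linalg.svd(P-c)[2][2];n*=-np.sign(n[0])
    up=np.array([0,0,1])-n*n[2];up/=np.linalg.norm(up);yy=np.cross(up,-n)
    print(f,len(Q),best,'c',c.round(1),'n',n.round(3),'tilt',np.degrees(np.arcsin(n[2])).round(1),'yaw',np.degrees(np.arctan2(-n[1],-n[0])).round(1))
    q=np.c_[(P-c)@yy,(P-c)@up].astype(np.float32);r=cv2.minAreaRect(q);print('rect',r)
    print('pct',np.percentile(q,[1,50,99],axis=0).round(1))
    dk=(hs<55)&(W[...,2]>75);T=W[dk]
    print('dark n',len(T),np.percentile(T,[1,5,25,50,75,95,99],axis=0).round(1).tolist())
    L=np.stack([(T-c)@-n,(T-c)@yy,(T-c)@up],-1);print('dark local',np.percentile(L,[2,25,50,75,98],axis=0).round(1).tolist())
    T=Q[~K];T=T[T[:,2]>80];L=np.stack([(T-c)@-n,(T-c)@yy,(T-c)@up],-1);print('rest',len(T),np.percentile(L,[2,25,50,75,98],axis=0).round(1).tolist())
    return c,n,up,yy
E
python3 - <<'E'
from fit import *
fit('top1.npz',(175,225,125,195),85)
fit('side1.npz',(230,275,270,350),90)
E
```

```text
top1.npz 357 105 c [611.5 274.7  92.8] n [-0.667 -0.12  -0.735] tilt -47.3 yaw 10.2
rect ((-14.084197998046875, -22.153167724609375), (111.57743835449219, 114.27243041992188), 15.630889892578125)
pct [[-75.8 -62.9]
 [ 10.3   4.9]
 [ 52.2  45.9]]
dark n 222 [[588.0, 222.7, 88.1], [590.3, 224.9, 102.4], [597.3, 232.0, 119.3], [603.1, 240.2, 135.2], [608.7, 249.0, 143.5], [615.6, 256.9, 149.3], [619.4, 260.1, 151.5]]
dark local [[-15.3, -50.9, 9.4], [7.0, -41.8, 31.6], [20.7, -32.3, 37.4], [30.9, -22.8, 43.1], [34.6, -12.2, 51.5]]
rest 146 [[-30.2, -71.9, -13.5], [2.6, -55.2, -4.4], [5.1, 6.5, 22.8], [7.2, 16.3, 30.7], [10.1, 32.2, 43.5]]
side1.npz 462 181 c [590.6 264.7  94.5] n [-0.827 -0.549  0.121] tilt 6.9 yaw 33.6
rect ((-9.179939270019531, -27.495018005371094), (115.11238098144531, 89.14408874511719), 18.363780975341797)
pct [[-74.4 -52.4]
 [ 12.2   2. ]
 [ 56.4  29.1]]
dark n 288 [[591.9, 221.9, 101.0], [597.3, 225.5, 106.7], [604.2, 234.6, 121.1], [609.7, 242.9, 136.3], [614.9, 251.8, 144.3], [621.0, 258.2, 149.6], [623.0, 260.4, 151.6]]
dark local [[-8.2, -51.0, 8.6], [-2.9, -38.5, 26.9], [0.2, -28.4, 42.1], [0.8, -18.4, 49.9], [1.5, -6.4, 56.4]]
rest 253 [[-4.4, -68.3, -8.7], [4.6, -56.8, 0.4], [10.6, 5.8, 12.9], [16.3, 15.8, 23.7], [18.0, 30.0, 27.4]]
```

```bash
cat > pose.py <<'E'
from h import *
from scipy.optimize import least_squares
from scipy.spatial.transform import Rotation as Ro
B=[((-11.5,-58,-86),(-6.5,58,4)),((-16.5,-20,0),(-6.5,20,44)),((-11.5,-48,0),(10.5,-28,4)),((-11.5,28,0),(10.5,48,4)),((6.5,-48,-18),(10.5,-28,4)),((6.5,28,-18),(10.5,48,4))]
def sdf(q):
    D=[]
    for a,b in B:
        a,b=np.array(a,float),np.array(b,float);e=abs(q-(a+b)/2)-(b-a)/2
        D.append(np.linalg.norm(np.maximum(e,0),axis=1)+np.minimum(e.max(1),0))
    return np.min(D,0)
def model(grip,tilt,yaw,roll): # R: holder axes; grip world
    return Ro.from_euler('xyz',[roll,tilt,yaw],degrees=True)
def fitpose(P,g0,tilt,yaw,roll=0):
    G=np.array([-11.5,0,29.]);f=lambda v:sdf(model(None,*v[3:6]).inv().apply(P-v[:3])+G)
    best=min((least_squares(f,np.r_[g0,tilt+dt,yaw+dy,roll+dr],loss='soft_l1',f_scale=2,x_scale=[5,5,5,5,5,5]) for dt in(-10,10) for dy in(-8,8) for dr in (-8,8)),key=lambda r:r.cost)
    r=f(best.x);print('grip',best.x[:3].round(1),'tilt,yaw,roll',best.x[3:].round(1),'n',len(P),'medabs',np.median(abs(r)).round(2),'frac<3',(abs(r)<3).mean().round(2));return best.x
def pts(f,lo,hi):
    _,w=cloud(f);w=w.reshape(-1,3);return w[((w>lo)&(w<hi)).all(1)]
E
python3 - <<'E'
from pose import *
lo,hi=(550,180,82),(660,330,165)
a=pts('top1.npz',lo,hi);b=pts('side1.npz',lo,hi)
for P in(a,b,np.r_[a,b]):fitpose(P,(603,241,135),12,22)
E
```

```text
grip [606.6 240.4 130.7] tilt,yaw,roll [ 7.5 33.6 17.4] n 604 medabs 0.55 frac<3 0.99
grip [607.9 239.1 131.2] tilt,yaw,roll [ 7.6 33.4 18. ] n 792 medabs 0.41 frac<3 1.0
grip [607.5 239.5 131.2] tilt,yaw,roll [ 7.6 33.5 18.1] n 1396 medabs 0.51 frac<3 1.0
```

Call:
servo_tool:
  moves: [0.4364,0.3425,-0.115,0.075,0.5,0.4364,0.3425,-0.115,0.075,0.5,0.4364,0.3425,-0.115,0.075,0.5,0.4364,0.3425,-0.115,0.075,0.5,0.4364,0.3425,-0.115,0.075,0.5,0.4364,0.3425,-0.115,0.075,0.5,0.4364,0.3425,-0.115,0.075,0.5,0.4364,0.3425,-0.115,0.075,0.5,0.4364,0.3425,-0.115,0.075,0.5]

```text
t: 5.07
eef_pos: [607.1, 239.9, 189.2]
tcp_rot: [-3.141, -0.0, 2.156]
ft_force: [0.0, -0.4, 0.3]
opening: 0.503
grip_force: 0.0
```

Call:
servo_tool:
  moves: [0,0,-0.06,0,0.5,0,0,-0.12,0,0.5,0,0,-0.16,0,0.5,0,0,-0.185,0,0.5,0,0,-0.1922,0,0.5,0,0,-0.1922,0,0.5,0,0,-0.1922,0,0.25,0,0,-0.1922,0,0,0,0,-0.1922,0,0,0,0,-0.1922,0,0,0,0,-0.1922,0,0,0,0,-0.1922,0,0]

```text
t: 6.07
eef_pos: [607.5, 239.5, 113.2]
tcp_rot: [3.141, 0.0, 2.155]
ft_force: [-5.3, -3.7, 3.6]
opening: 0.136
grip_force: 22.6
```

Call:
servo_tool:
  moves: [0,0,0.005,0,0,0,0,0.02,0,0,0,0,0.04,0,0,0,0,0.06,0,0,0,0,0.09,0,0,0,0,0.12,0,0,0,0,0.15,0,0,0,0,0.18,0,0,0,0,0.2,0,0,0,0,0.2,0,0]

```text
t: 6.9
eef_pos: [608.3, 239.8, 195.1]
tcp_rot: [3.138, 0.001, 2.155]
ft_force: [-0.5, -0.2, -2.0]
opening: 0.101
grip_force: 30.0
```

Run:
```python
from cell import *
import numpy as np
from pose import *
s=state();print(s['eef_pos'],s['opening'],s['grip_force'],s['ft_force'],s['moment'])
p,d=read_camera('side');np.savez('side2.npz',p=p,d=d,**get_calibration('side'))
cv2.imwrite('pics/g4.png',cv2.resize(p[100:280,200:440],(800,600)))
```

```text
[608.29871656 239.81193915 195.14984913] 0.10111396903643308 29.996873438358307 [-0.51380857 -0.2101014  -2.03554768] [-0.03190727 -0.00673164  0.02946548]
```

View pics/g4.png

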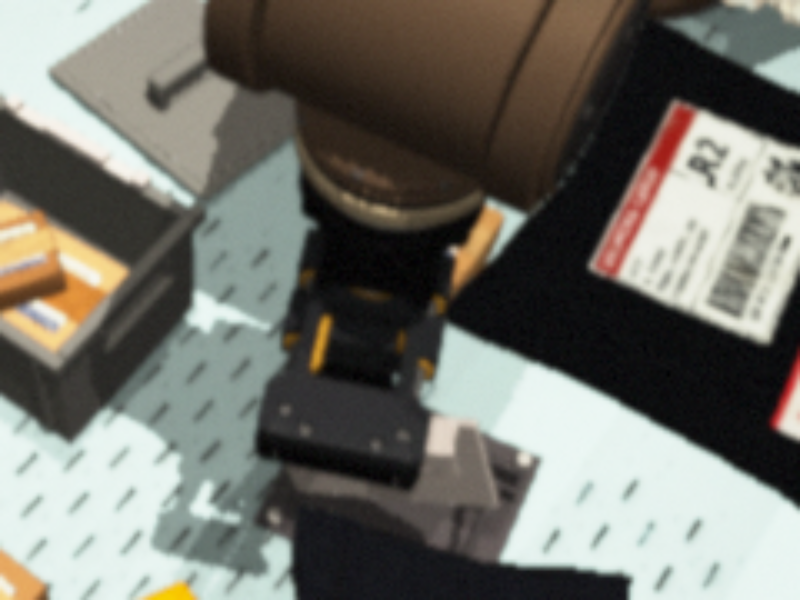

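The holder is gripped flat (opening about 10 mm), rolled in the plane of its plate. I'll carry it to clear table in front of the tote and press its lower edge on the table to level it.

Call:
servo_tool:
  moves: [0,0,0.08,0,0,-0.03,-0.05,0.1125,-0.02,0,-0.08,-0.11,0.1125,-0.05,0,-0.14,-0.18,0.1125,-0.08,0,-0.2,-0.26,0.1125,-0.1,0,-0.25,-0.32,0.1125,-0.12,0,-0.28,-0.36,0.1125,-0.1272,0,-0.2938,-0.3863,0.1125,-0.1272,0,-0.2938,-0.3863,0.1125,-0.1272,0,-0.2938,-0.3863,0.1125,-0.1272,0]

```text
t: 7.78
eef_pos: [490.6, 85.0, 238.0]
tcp_rot: [3.141, -0.0, 1.756]
ft_force: [0.5, 0.2, -1.0]
opening: 0.102
grip_force: 30.0
```

```bash
cat > hold.py <<'E'
from cell import *
from pose import *
def look(tag,roll0=0,cams=('side','top')):
    s=state();e=s['eef_pos'];print(e.round(1),s['opening'].round(3),s['ft_force'].round(1))
    yaw=np.degrees(s['tcp_rot'][2])-90
    g=np.array([e[0],e[1],e[2]+19.]);A=[]
    R=Ro.from_euler('z',yaw,degrees=True)
    for n in cams:
        p,d=read_camera(n);np.savez(f'{n}_{tag}.npz',p=p,d=d,**get_calibration(n))
        w=cloud(f'{n}_{tag}.npz')[1].reshape(-1,3);q=R.inv().apply(w-g)
        k=(abs(q[:,0])<30)&(abs(q[:,1])<80)&(q[:,2]<-22)&(q[:,2]>-140)&(w[:,2]>8)
        print(n,k.sum());A.append(w[k])
    return np.vstack(A),g,yaw
E
python3 - <<'E'
from hold import *
P,g,yaw=look('a')
for r in(-15,0,15):fitpose(P,g,0,yaw,r)
E
```

```text
Traceback (most recent call last):
  File "hold.py", line 4, in look
    s=state();e=s['eef_pos'];print(e.round(1),s['opening'].round(3),s['ft_force'].round(1))
                                              ^^^^^^^^^^^^^^^^^^
AttributeError: 'float' object has no attribute 'round'
```

```bash
sed -i "s/s\['opening'\].round(3)/round(s['opening'],3)/" hold.py
python3 - <<'E'
from hold import *
P,g,yaw=look('a')
for r in(-15,0,15):fitpose(P,g,0,yaw,r)
E
```

```text
[490.6  85.  238. ] 0.102 [ 0.5  0.2 -1. ]
side 1399
top 0
grip [490.4  84.2 256.5] tilt,yaw,roll [ 0.  10.6 17.4] n 1399 medabs 0.49 frac<3 1.0
grip [490.4  84.2 256.5] tilt,yaw,roll [ 0.  10.6 17.4] n 1399 medabs 0.49 frac<3 1.0
grip [490.4  84.2 256.5] tilt,yaw,roll [ 0.  10.6 17.4] n 1399 medabs 0.49 frac<3 1.0
```

Call:
servo_tool:
  moves: [0,-0.02,-0.08,0,0,0.005,-0.03,-0.16,0,0,0.0092,-0.049,-0.22,0,0,0.0092,-0.049,-0.27,0,0,0.0092,-0.049,-0.3,0,0,0.0092,-0.049,-0.315,0,0,0.0092,-0.049,-0.322,0,0,0.0092,-0.049,-0.326,0,0,0.0092,-0.049,-0.328,0,0]

```text
t: 8.63
eef_pos: [494.2, 66.2, 108.4]
tcp_rot: [3.14, -0.0, 1.757]
ft_force: [-7.4, 3.3, 27.9]
opening: 0.1
grip_force: 30.1
```

Call:
servo_tool:
  moves: [0,0,0.003,0,0,-0.0022,0.0119,0.001,0,0,-0.0045,0.0238,-0.002,0,0,-0.0065,0.0345,-0.005,0,0,-0.0084,0.045,-0.008,0,0]

```text
t: 9.05
eef_pos: [491.2, 84.1, 104.4]
tcp_rot: [3.139, 0.001, 1.756]
ft_force: [-0.7, -1.6, 7.2]
opening: 0.103
grip_force: 30.0
```

Run:
```python
from hold import *
P,g,yaw=look('b',cams=('side',))
for r in(5,15):fitpose(P,g,0,yaw,r)
```

```text
[491.2  84.1 104.4] 0.103 [-0.7 -1.6  7.2]
side 802
grip [491.2  81.6 123.2] tilt,yaw,roll [ 0.  10.7  9.5] n 802 medabs 0.5 frac<3 1.0
grip [491.2  81.8 123.2] tilt,yaw,roll [ 0.  10.7  9.3] n 802 medabs 0.5 frac<3 1.0
```

Call:
servo_tool:
  moves: [-0.002,0.0105,-0.004,0,0,-0.0039,0.0209,-0.0078,0,0,-0.0053,0.0285,-0.0115,0,0,-0.0068,0.0361,-0.0148,0,0,-0.0086,0.046,-0.0195,0,0,-0.0101,0.054,-0.0205,0,0,-0.0101,0.054,-0.0205,0,0]

```text
t: 9.68
eef_pos: [487.0, 105.9, 95.9]
tcp_rot: [3.14, 0.0, 1.757]
ft_force: [0.3, 1.9, 6.5]
opening: 0.1
grip_force: 30.0
```

Run:
```python
from hold import *
P,g,yaw=look('c',cams=('side',))
for r in(-5,5):fitpose(P,g,0,yaw,r)
```

```text
[487.  105.9  95.9] 0.1 [0.3 1.9 6.5]
side 729
grip [487.2 101.6 116.2] tilt,yaw,roll [-0.1 10.6  0.2] n 729 medabs 0.52 frac<3 1.0
grip [487.2 101.6 116.2] tilt,yaw,roll [-0.1 10.6  0.2] n 729 medabs 0.52 frac<3 1.0
```

Run:
```python
from h import *
for f,win in(('top0.npz',(135,230,232,345)),('side0.npz',(120,235,145,265)),('side_a.npz',(120,235,145,265))):
    p,w=cloud(f);y0,y1,x0,x1=win;W=w[y0:y1,x0:x1].reshape(-1,3)
    k=(W[:,2]>108)&(W[:,2]<124)&(W[:,0]>520)&(W[:,1]<90);W=W[k]
    print(f,len(W),cv2.minAreaRect(W[:,:2].astype(np.float32)),np.median(W[:,2]))
    a=np.radians(10.6);L=(W[:,:2]-[626.1,-26.1])@np.array([[np.cos(a),-np.sin(a)],[np.sin(a),np.cos(a)]])
    m=abs(L[:,1])<55;F=L[m&(L[:,0]<-55)];Bk=L[m&(L[:,0]>55)]
    print('front',np.percentile(F[:,0],[2,50,98]),'back',np.percentile(Bk[:,0],[2,50,98]) if len(Bk) else '')
    m=abs(L[:,0])<50;A=L[m&(L[:,1]>75)];C=L[m&(L[:,1]<-75)];print('y',np.median(A[:,1]) if len(A) else '',np.median(C[:,1]) if len(C) else '')
```

```text
top0.npz 1344 ((626.1273803710938, -26.067909240722656), (150.3740234375, 190.2381134033203), 10.610371589660645) 114.22739573001869
front [-74.93837115 -70.25856411 -65.34967755] back [64.53814777 69.10457934 74.63134311]
y 90.31162681539712 -89.09481339008448
side0.npz 1349 ((627.9225463867188, -27.146133422851562), (151.4993438720703, 192.71336364746094), 10.583632469177246) 114.76814332435222
front [-73.37199944 -67.06032616 -63.23281406] back [66.96601165 72.87720548 76.61837741]
y 90.78910388904384 -88.34881680474577
side_a.npz 1373 ((627.72509765625, -26.97502899169922), (151.9690399169922, 192.38742065429688), 10.630465507507324) 114.78010277864634
front [-73.36221825 -67.08220461 -62.88048508] back [67.00500191 73.11033764 76.88933873]
y 90.95648083838665 -88.53328279678958
```

Call:
servo_tool:
  moves: [0,0,0.06,0,0,0,0,0.16,0,0,0,0,0.26,0,0,0.02,-0.03,0.34,0,0,0.05,-0.11,0.349,0,0,0.09,-0.21,0.349,0,0,0.13,-0.29,0.349,0,0,0.15,-0.35,0.349,0,0,0.1565,-0.3765,0.349,0,0,0.1565,-0.3765,0.349,0,0,0.1565,-0.3765,0.349,0,0,0.1565,-0.3765,0.349,0,0]

```text
t: 10.73
eef_pos: [548.4, -44.4, 234.9]
tcp_rot: [-3.141, -0.001, 1.756]
ft_force: [0.4, 0.1, -1.3]
opening: 0.103
grip_force: 30.0
```

Run:
```python
from hold import *
P,g,yaw=look('d',cams=('side',))
x=fitpose(P,g,0,yaw,0)
a=np.radians(10.61);d=x[:2]-[626.13,-26.07];print('grip in tote frame',d@np.array([[np.cos(a),-np.sin(a)],[np.sin(a),np.cos(a)]]))
d=g-x[:3];print('TCP-fit local',d[:2]@np.array([[np.cos(a),-np.sin(a)],[np.sin(a),np.cos(a)]]),d[2])
```

```text
[548.4 -44.4 234.9] 0.103 [ 0.4  0.1 -1.3]
side 1335
grip [549.9 -56.1 246.2] tilt,yaw,roll [-0.3 10.8 10.3] n 1335 medabs 0.71 frac<3 0.86
grip in tote frame [-80.40518692 -15.44911384]
TCP-fit local [ 0.59901324 11.78396051] 7.691411651724451
```

Run:
```python
from hold import *
P,g,yaw=look('e',cams=('side',))
P=P[P[:,2]>128]
x=fitpose(P,g,0,yaw,0)
a=np.radians(10.61);M=np.array([[np.cos(a),-np.sin(a)],[np.sin(a),np.cos(a)]]);d=x[:2]-[626.13,-26.07];print('grip in tote frame',d@M)
d=g-x[:3];print('TCP-fit local',d[:2]@M,d[2])
```

```text
[548.4 -44.3 235. ] 0.105 [ 0.   0.5 -2.3]
side 1334
grip [549.  -48.4 255.2] tilt,yaw,roll [ 0.2 10.6  0.4] n 1239 medabs 0.51 frac<3 1.0
grip in tote frame [-79.91980529  -7.77572002]
TCP-fit local [0.20007778 4.18662264] -1.150727484281532
```

Call:
servo_tool:
  moves: [0.0007,-0.0037,-0.03,0,0,0.0007,-0.0037,-0.08,0,0,0.0007,-0.0037,-0.13,0,0,0.0007,-0.0037,-0.17,0,0,0.0007,-0.0037,-0.2,0,0,0.0007,-0.0037,-0.22,0,0,0.0007,-0.0037,-0.235,0,0,0.0007,-0.0037,-0.245,0,0,0.0007,-0.0037,-0.255,0,0,0.0007,-0.0037,-0.255,0,0]

```text
t: 11.67
eef_pos: [549.1, -46.9, 132.7]
tcp_rot: [-3.142, -0.0, 1.756]
ft_force: [-0.1, -0.4, -1.2]
opening: 0.102
grip_force: 30.0
```

Call:
servo_tool:
  moves: [-0.0005,0.0027,0,0,0,-0.0005,0.0027,0,0,0,-0.0005,0.0027,-0.01,0,0,-0.0005,0.0027,-0.017,0,0,-0.0005,0.0027,-0.022,0,0,-0.0005,0.0027,-0.022,0,0]

```text
t: 12.17
eef_pos: [548.7, -46.0, 123.7]
tcp_rot: [-3.141, -0.0, 1.756]
ft_force: [0.2, -0.1, -2.5]
opening: 0.103
grip_force: 30.0
```

Call:
servo_tool:
  moves: [0,0,-0.003,0,0,0,0,-0.006,0,0,0,0,-0.008,0,0,0,0,-0.008,0,0]

```text
t: 12.5
eef_pos: [548.9, -46.0, 120.8]
tcp_rot: [-3.141, -0.0, 1.756]
ft_force: [0.2, 0.5, -1.6]
opening: 0.104
grip_force: 30.0
```

Call:
servo_tool:
  moves: [0,0,-0.002,0,0,0,0,-0.004,0,0,0,0,-0.004,0,0]

```text
t: 12.75
eef_pos: [548.9, -46.0, 119.3]
tcp_rot: [3.142, 0.0, 1.756]
ft_force: [0.6, -0.7, -1.2]
opening: 0.106
grip_force: 30.0
```

Call:
servo_tool:
  moves: [0,0,-0.001,0,0.14,0,0,-0.001,0,0.2,0,0,-0.001,0,0.25,0,0,-0.001,0,0.25,0,0,-0.001,0,0.25]

```text
t: 13.17
eef_pos: [549.0, -46.0, 119.1]
tcp_rot: [3.141, 0.0, 1.756]
ft_force: [-1.0, -0.1, -1.3]
opening: 0.254
grip_force: 0.0
```

Run:
```python
from hold import *
s=state();print(s['eef_pos'],s['ft_force'],s['opening'])
p,d=read_camera('side');np.savez('side_f.npz',p=p,d=d,**get_calibration('side'))
P=pts('side_f.npz',(500,-140,60),(600,60,118))
a=np.radians(10.61);M=np.array([[np.cos(a),-np.sin(a)],[np.sin(a),np.cos(a)]])
L=(P[:,:2]-[626.13,-26.07])@M
q,_=read_camera('top')
r=lambda a,y,x,h,w:cv2.resize(a[y:y+h,x:x+w],(400,300),interpolation=cv2.INTER_CUBIC)
cv2.imwrite('pics/h1.png',np.hstack([r(p,100,160,90,120),r(q,150,220,90,120)]))
```

```text
[548.99928642 -46.00813137 119.05743539] [-0.97639777 -0.08881447 -1.30254881] 0.2541808395080324
```

View pics/h1.png

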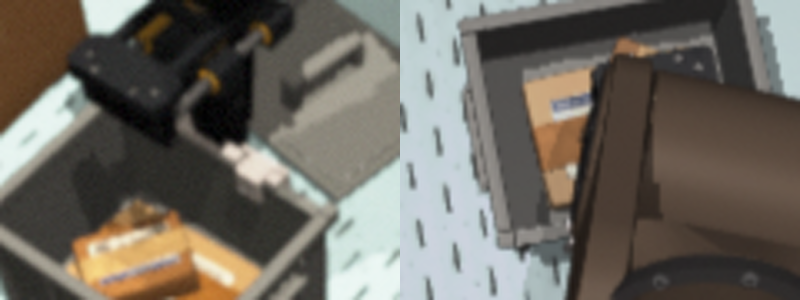

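Call:
servo_tool:
  moves: [0,0,0.03,0,0.25,0,0,0.1,0,0.25,0,0,0.2,0.02,0.3,-0.05,-0.02,0.3,0.06,0.4,-0.15,-0.06,0.3,0.1,0.5,-0.25,-0.1,0.3,0.14,0.5,-0.35,-0.1405,0.3,0.18,0.5,-0.35,-0.1405,0.3,0.22,0.5,-0.35,-0.1405,0.3,0.26,0.5,-0.35,-0.1405,0.3,0.3,0.5,-0.35,-0.1405,0.3,0.34,0.5,-0.35,-0.1405,0.3,0.38,0.5]

```text
t: 14.27
eef_pos: [408.8, -102.3, 239.2]
tcp_rot: [-3.142, 0.001, 2.945]
ft_force: [0.3, 0.2, -0.3]
opening: 0.503
grip_force: 0.0
```

Run:
```python
from hold import *
a=np.radians(10.61);M=np.array([[np.cos(a),-np.sin(a)],[np.sin(a),np.cos(a)]])
r=lambda a,y,x,h,w:cv2.resize(a[y:y+h,x:x+w],(400,300),interpolation=cv2.INTER_CUBIC)
ims=[]
for n in('top','side'):
    p,d=read_camera(n);np.savez(f'{n}_g.npz',p=p,d=d,**get_calibration(n))
    w=cloud(f'{n}_g.npz')[1].reshape(-1,3);L=np.c_[(w[:,:2]-[626.13,-26.07])@M,w[:,2]]
    T=w[(L[:,0]>-100)&(L[:,0]<-55)&(abs(L[:,1])<80)&(w[:,2]>118.5)&(w[:,2]<165)]
    print(n,len(T));x=fitpose(T,(549,-46,139),0,10.6,0)
    print('holder origin in tote0',(x[:2]-[626.13,-26.07])@M+[11.5,0],x[2]-29)
    W=w[(w[:,2]>108)&(w[:,2]<118)&(abs(L[:,0])<90)&(abs(L[:,1])<110)&(L[:,0]>-60)]
    print('tote rest',cv2.minAreaRect(W[:,:2].astype(np.float32)))
    ims.append(r(p,*((137,230) if n=='top' else (110,160)),90,120))
cv2.imwrite('pics/h2.png',np.hstack(ims))
print(state()['eef_pos'],state()['tcp_rot'])
```

```text
top 117
grip [548.  -48.8 139. ] tilt,yaw,roll [-2.6 10.2  1.2] n 117 medabs 0.7 frac<3 0.96
holder origin in tote0 [-69.51545484  -7.89880431] 109.97393004918578
tote rest ((633.7725830078125, -24.839508056640625), (135.39892578125, 190.5802764892578), 10.633776664733887)
side 229
grip [549.1 -50.  139.8] tilt,yaw,roll [-0.4 10.6  0.7] n 229 medabs 0.55 frac<3 1.0
holder origin in tote0 [-68.61789243  -9.32727543] 110.7631553704802
tote rest ((634.9454345703125, -25.20447540283203), (137.1736297607422, 192.49305725097656), 10.397297859191895)
[ 408.89747322 -102.21980871  239.09644158] [3.14155425e+00 2.81660608e-04 2.94170735e+00]
```

View pics/h2.png

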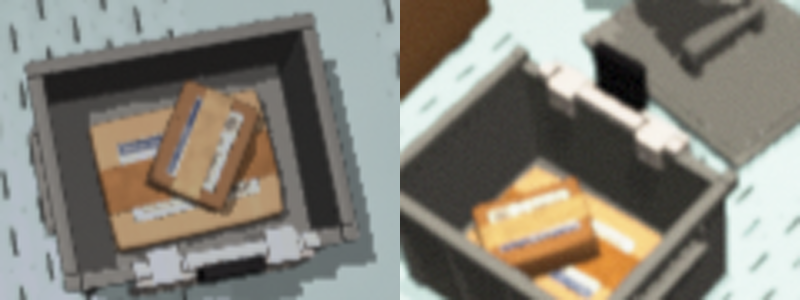

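Both views show both hooks seated in the strip's recesses with the tab outside (left half about (230,270)), and the tote unmoved. Now the lid.

Call:
servo_tool:
  moves: [0.0033,0,-0.08,0.035,0.5,0.0033,0,-0.18,0.0667,0.5,0.0033,0,-0.28,0.0667,0.5,0.0033,0,-0.37,0.0667,0.5,0.0033,0,-0.44,0.0667,0.5,0.0033,0,-0.49,0.0667,0.5,0.0033,0,-0.525,0.0667,0.5,0.0033,0,-0.545,0.0667,0.5,0.0033,0,-0.552,0.0667,0.5,0.0033,0,-0.552,0.0667,0.5]

```text
t: 15.2
eef_pos: [410.3, -102.2, 18.0]
tcp_rot: [3.141, -0.0, -3.136]
ft_force: [0.3, 0.3, 0.8]
opening: 0.5
grip_force: 0.0
```

Call:
servo_tool:
  moves: [0,0,0,0,0.3,0,0,0,0,0.15,0,0,0,0,0,0,0,0,0,0,0,0,0,0,0,0,0,0,0,0]

```text
t: 15.7
eef_pos: [410.4, -102.2, 18.5]
tcp_rot: [-3.141, 0.001, -3.134]
ft_force: [-0.2, 1.5, 6.9]
opening: 0.188
grip_force: 30.0
```

Call:
servo_tool:
  moves: [0,0,0.02,0,0,0,0,0.07,0,0,0,0,0.15,0,0,0,0,0.24,0,0,0,0,0.34,0,0,0,0,0.44,0.01,0,0.03,0.01,0.52,0.02,0,0.09,0.03,0.555,0.03,0,0.17,0.06,0.555,0.04,0,0.25,0.09,0.555,0.05,0,0.33,0.12,0.555,0.0533,0,0.41,0.15,0.555,0.0533,0]

```text
t: 16.7
eef_pos: [575.1, -41.3, 240.7]
tcp_rot: [3.141, -0.0, -2.966]
ft_force: [0.5, -0.1, -2.6]
opening: 0.185
grip_force: 30.0
```

Call:
servo_tool:
  moves: [0.06,0.018,0,0,0,0.1,0.032,0,0,0,0.125,0.0385,0,0,0,0.1335,0.041,0,0,0,0.1335,0.041,0,0,0,0.1335,0.041,0,0,0]

```text
t: 17.2
eef_pos: [626.9, -25.9, 240.2]
tcp_rot: [3.141, -0.001, -2.967]
ft_force: [-0.0, 0.5, -1.9]
opening: 0.188
grip_force: 30.0
```

Run:
```python
from hold import *
s=state();e=s['eef_pos'];print(e,np.degrees(s['tcp_rot']),s['ft_force'],s['opening'])
p,d=read_camera('side');np.savez('side_k.npz',p=p,d=d,**get_calibration('side'))
w=cloud('side_k.npz')[1].reshape(-1,3)
Z=e[2]-10+5
for lo,hi in((Z-4,Z+5),(Z-15,Z+5)):
    k=(abs(w[:,:2]-e[:2]).max(1)<140)&(w[:,2]>lo)&(w[:,2]<hi);W=w[k]
    print(len(W),cv2.minAreaRect(W[:,:2].astype(np.float32)),np.median(W[:,2]))
q=W[abs(W[:,2]-np.median(W[:,2]))<4];A=np.c_[q-q.mean(0)];print('normal',np.linalg.svd(A,full_matrices=False)[2][2])
```

```text
[626.89766587 -25.89219207 240.21871916] [ 1.79984499e+02 -4.53185921e-02 -1.69982059e+02] [-0.02760918  0.53652477 -1.89252198] 0.18788173147159168
4125 ((627.272705078125, -27.270553588867188), (143.61346435546875, 184.6414794921875), 10.378535270690918) 236.24091961349035
4136 ((627.272705078125, -27.270553588867188), (143.61346435546875, 184.6414794921875), 10.378535270690918) 236.23830348914316
normal [-0.00553291 -0.00338321 -0.99997897]
```

Call:
servo_tool:
  moves: [0.0015,0,-0.04,0,0,0.0015,0,-0.1,0,0,0.0015,0,-0.16,0,0,0.0015,0,-0.205,0,0,0.0015,0,-0.235,0,0,0.0015,0,-0.25,0,0,0.0015,0,-0.258,0,0,0.0015,0,-0.264,0,0,0.0015,0,-0.27,0,0,0.0015,0,-0.275,0,0,0.0015,0,-0.275,0,0]

```text
t: 18.17
eef_pos: [628.3, -25.8, 130.4]
tcp_rot: [-3.142, 0.0, -2.967]
ft_force: [-0.7, -0.5, -2.7]
opening: 0.187
grip_force: 30.0
```

No contact and the ribs are entering the opening. Lowering the last few millimetres.

Call:
servo_tool:
  moves: [0,0,-0.003,0,0,0,0,-0.006,0,0,0,0,-0.009,0,0,0,0,-0.011,0,0,0,0,-0.012,0,0,0,0,-0.012,0,0]

```text
t: 18.67
eef_pos: [628.3, -25.8, 125.6]
tcp_rot: [3.142, 0.0, -2.967]
ft_force: [-1.7, -0.0, 1.0]
opening: 0.183
grip_force: 30.0
```

Call:
servo_tool:
  moves: [0,0,-0.001,0,0,0,0,-0.001,0,0.2,0,0,-0.001,0,0.3,0,0,-0.001,0,0.4,0,0,-0.001,0,0.4,0,0,0.03,0,0.4,0,0,0.1,0,0.4,0,0,0.2,0,0.4,-0.1,0.2,0.28,0,0.4,-0.2,0.4,0.28,0,0.4,-0.3,0.6,0.28,0,0.4,-0.35,0.7,0.28,0,0.4]

```text
t: 19.67
eef_pos: [554.2, 121.8, 230.3]
tcp_rot: [3.141, 0.001, -2.968]
ft_force: [0.8, 0.4, -0.3]
opening: 0.398
grip_force: 0.0
```

Call:
servo_tool:
  moves: [-0.15,0.35,0,0,0.4,-0.15,0.35,0,0,0.4,-0.15,0.35,0,0,0.4,-0.15,0.35,0,0,0.4,-0.15,0.35,0,0,0.4,-0.15,0.35,0,0,0.4]

```text
t: 20.17
eef_pos: [494.5, 261.8, 229.7]
tcp_rot: [-3.142, 0.0, -2.964]
ft_force: [-0.2, -0.5, -1.0]
opening: 0.401
grip_force: 0.0
```

Run:
```python
from hold import *
s=state();print(s['eef_pos'],s['t'])
a=np.radians(10.61);M=np.array([[np.cos(a),-np.sin(a)],[np.sin(a),np.cos(a)]])
ims=[]
r=lambda a,y,x,h,w:cv2.resize(a[y:y+h,x:x+w],(400,300),interpolation=cv2.INTER_CUBIC)
for n in('top','side'):
    p,d=read_camera(n);np.savez(f'{n}_z.npz',p=p,d=d,**get_calibration(n))
    w=cloud(f'{n}_z.npz')[1].reshape(-1,3);L=np.c_[(w[:,:2]-[626.13,-26.07])@M,w[:,2]]
    k=(abs(L[:,0])<67)&(abs(L[:,1])<85)&(L[:,2]>112)&(L[:,2]<128);A=np.c_[L[k][:,:2],np.ones(k.sum())]
    co=np.linalg.lstsq(A,L[k][:,2],rcond=None)[0];print(n,'plane',co,k.sum())
    k=(abs(L[:,0])<74)&(abs(L[:,1])<100)&(L[:,2]>117.8)&(L[:,2]<126);print(cv2.minAreaRect(L[k][:,:2].astype(np.float32)))
    ims.append(r(p,*((137,230) if n=='top' else (110,160)),90,120))
    T=w[(L[:,0]>-100)&(L[:,0]<-72.5)&(abs(L[:,1])<80)&(w[:,2]>122)&(w[:,2]<165)]
    fitpose(T,(549,-48,139),0,10.6,0)
cv2.imwrite('pics/z.png',np.hstack(ims))
```

```text
[494.46859168 261.77477117 229.69269018] 20.1667
top plane [ 2.80015231e-06 -8.04836430e-04  1.21095226e+02] 4643
((-0.35114288330078125, 0.40871429443359375), (188.1480712890625, 146.86903381347656), 89.76872253417969)
grip [547.6 -48.2 139.1] tilt,yaw,roll [-1.1 11.6 -1.9] n 115 medabs 0.54 frac<3 0.97
side plane [-1.56459298e-03 -1.64171332e-03  1.21992110e+02] 3676
((-0.0071868896484375, -0.36585235595703125), (186.3897247314453, 147.36183166503906), 89.77175903320312)
grip [549.1 -50.  140. ] tilt,yaw,roll [-0.2 10.7 -0.1] n 213 medabs 0.55 frac<3 1.0
```

View pics/z.png

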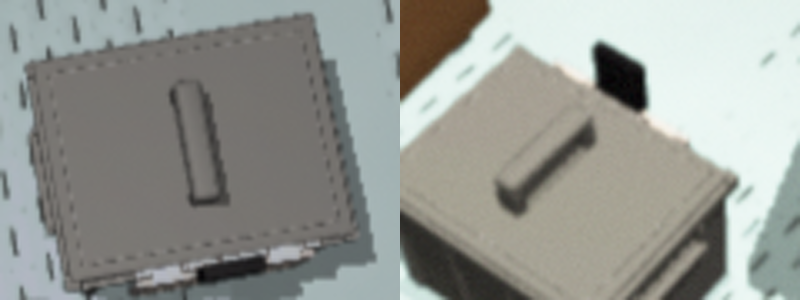

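The lid sits level and centred on the tote (bar at about (200,140) in the left half), and the holder still hangs. Handing in.

```bash
python3 -c "
from cell import *
print(job_done())"
```

```text
the job is handed in; nothing more can be done
None
```

Job handed in at about 20 s of the 72 s limit; the verdict was not shown, but the last camera check had the holder hung by both hooks in the strip's recesses and the lid seated level and centred on the unmoved tote.

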